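# Line up the coasters and bring the marble tray over them

## Task

Get the stand for the marble tray ready: line up the two wooden coasters with the dark one that is stuck to the desk, all three square in one straight row with a gap of 2 cm on each side of the dark one. Then lift the marble tray by its bar and, keeping it level so that the red ball never rolls out past the blue ring, give it a quarter turn so that its long side runs along the row. Finish holding it level and still centred over the dark coaster, its underside about 10 cm above the desk, with the ball lying in the middle of the dish; do not set it down, and leave the mug, stapler and sticky notes alone.

Things in the scene. Friction and masses are not known exactly. Their poses are not given: they have to be found in the camera images.
- middle_coaster: Dark square coaster with a grey disc, 64 x 64 x 12 mm, stuck to the desk (cannot move). Origin: centre of its underside; z up. Its y axis is the direction of the row (roughly to the robot's left, up to 0.2 rad off): the left coaster belongs at y = +84 mm, the right one at y = -84 mm, both at x = 0 in this frame, sides parallel.
- left_coaster: Loose wooden square coaster with a round cork inlay, 64 x 64 x 12 mm, 60 g, flat on the desk to the left of the dark one, out of line. Origin: centre of its underside; z up, x and y parallel to its sides. It slides when pushed and can be gripped across two of its sides with the fingertips just above the desk.
- right_coaster: The same as left_coaster, to the right of the dark one.
- tray: Loose marble tray, about 0.3 kg: oblong pale wooden board 160 x 108 x 14 mm with a round white dish (94 mm across) let into its middle and a carrying bar above. Origin: centre of its underside (on the desk at the start); x along the board's long side and the bar, z up. At the start its long side points roughly away from the robot, across the row's direction.
- tray_bar (a point): Middle of the dark wooden carrying bar, 78 mm above the tray's underside, straight over the middle of the dish and the tray's centre of mass. The bar runs along the tray's x, 154 mm long, 12 mm wide (tray y), 16 mm high, on a thin brass post at each end (69 mm from the middle); 60 mm are free below it down to the dish floor. Grip it here from above across its 12 mm.
- dish_mid (a point): Middle of the dish floor, 4 mm above the tray's underside. The dish is flat to a radius of 8 mm, then rises at 6 degrees, from radius 22 mm at 11 degrees, from 34 mm at 18 degrees to the rim at 47 mm. A blue ring is painted round it at radius 22 to 24 mm.
- ball_center (a point): Centre of the red ball, 22 mm in diameter, 30 g, loose in the dish; it rests in the middle and rolls freely when the tray is tilted or jerked.
- sticky_notes: Yellow pad of sticky notes 75 x 75 x 21 mm, bystander behind the row. Origin: centre of its underside.
- stapler: Blue and black stapler 34 x 125 x 40 mm, bystander behind the row. Origin: centre of its underside.
- beige_mug: Beige mug 78 x 116 x 101 mm, bystander further left. Origin: centre of its underside.

How it is judged (in metres and radians):
On the way, in this order (a step that is already met when the one before it is completed fails the run):
1. the three coasters lie in an even, straight row, and the tray still stands on the desk (x of left_coaster in the frame of middle_coaster between -0.009 and 0.009 m and y of left_coaster in the frame of middle_coaster between 0.074 and 0.094 m and (angle between the x axis of left_coaster and the x axis of middle_coaster, either way round below 0.14 rad or angle between the x axis of left_coaster and the y axis of middle_coaster, either way round below 0.14 rad) and angle between each of left_coaster, right_coaster's own z axis and vertical below 0.05 rad and height (world z) of each of left_coaster, right_coaster below 0.004 m and x of right_coaster in the frame of middle_coaster between -0.009 and 0.009 m and y of right_coaster in the frame of middle_coaster between -0.094 and -0.074 m and (angle between the x axis of right_coaster and the x axis of middle_coaster, either way round below 0.14 rad or angle between the x axis of right_coaster and the y axis of middle_coaster, either way round below 0.14 rad) and linear speed of each of left_coaster, right_coaster below 0.01 m/s and height (world z) of tray below 0.01 m), for 0.2 s.
2. the tray is lifted clear, level (height (world z) of tray above 0.035 m and angle between tray's own z axis and vertical below 0.1 rad), for 0.2 s.
At the end, for the whole second after the job is handed in: Wooden coasters within 9 mm of the row line, 84 +-10 mm from the dark one, square within 0.14 rad. Tray held only by the fingers, 50-150 mm up, level within 0.07, along the row within 0.14 rad, dish within 20 mm of the dark coaster in plan, still; ball within 15 mm of the dish middle (x of left_coaster in the frame of middle_coaster between -0.009 and 0.009 m and y of left_coaster in the frame of middle_coaster between 0.074 and 0.094 m and (angle between the x axis of left_coaster and the x axis of middle_coaster, either way round below 0.14 rad or angle between the x axis of left_coaster and the y axis of middle_coaster, either way round below 0.14 rad) and angle between each of left_coaster, right_coaster's own z axis and vertical below 0.05 rad and height (world z) of each of left_coaster, right_coaster below 0.004 m and x of right_coaster in the frame of middle_coaster between -0.009 and 0.009 m and y of right_coaster in the frame of middle_coaster between -0.094 and -0.074 m and (angle between the x axis of right_coaster and the x axis of middle_coaster, either way round below 0.14 rad or angle between the x axis of right_coaster and the y axis of middle_coaster, either way round below 0.14 rad) and linear speed of each of left_coaster, right_coaster below 0.01 m/s and horizontal distance between ball_center and dish_mid below 0.015 m and height (world z) of tray between 0.05 and 0.15 m and angle between tray's own z axis and vertical below 0.07 rad and angle between the x axis of tray and the y axis of middle_coaster, either way round below 0.14 rad and horizontal distance between dish_mid and middle_coaster below 0.02 m and linear speed of tray below 0.02 m/s and contact force between the fingers and tray above 1 N and contact force between tray and middle_coaster below 0.05 N and contact force between tray and left_coaster below 0.05 N and contact force between tray and right_coaster below 0.05 N); the arm keeps its last pose, push and grip.
It fails at once if the ball's centre comes more than 24 mm from the middle of the dish (past the blue ring) (horizontal distance between ball_center and dish_mid above 0.024 m).
It fails at once if the tray tilts by more than 0.2 rad (angle between tray's own z axis and vertical above 0.2 rad).
It fails at once if the sticky notes is moved by more than 20 mm (distance of sticky_notes from where it was at the start of the episode above 0.02 m).
It fails at once if the stapler is moved by more than 20 mm (distance of stapler from where it was at the start of the episode above 0.02 m).
It fails at once if the beige mug is moved by more than 20 mm (distance of beige_mug from where it was at the start of the episode above 0.02 m).
It also fails if it takes over 64 s, if anything falls off the work surface, if the arm or the gripper's body presses on something with over 40 N, if the wrist force passes 120 N, or if a joint passes its speed limit or range.

## Robot

A 6-joint arm with a two-finger parallel gripper is mounted at the origin on a cart in front of the work surface, level with it; the furniture and walls round the work are solid. World frame = base frame: x ahead of the robot, y to its left, z up, the work surface at z = 0. Lengths are in mm, angles in rad, forces in N, time in s.
With the tool pointing down it reaches from about 350 to 925 mm from the base axis. Payload 6.4 kg.
Tool frame: the origin (TCP) lies on the centre line of the jaws, within the pads' length; the fingertips stand 22 mm ahead of it and the grasp point (between the pads) lies 3 mm ahead of it; z points along the fingers, y is the line along which they close (so a half turn about z gives the same grasp; the last joint's range is limited). The gripper opens to 85 mm and grips with 20 to 120 N. Pads are 22 mm wide; open, the fingers measure 114 mm over their backs; the gripper's body (76 mm by 85 mm) begins 54 mm behind the grasp point. The pads swing forward as they close: fully open they stand 13 mm farther back than shut.
Start: joints at [1.133, 0.245, 1.558, -0, 1.339, -0.174], TCP at [169.485, 627.526, 228.19] pointing down, gripper open.
Joint ranges: [-3.13, 3.13], [-1.02, 2.26], [0.13, 2.54], [-0.95, 4.09], [0.21, 2.88], [-2.74, 2.74]. Speed limits (rad/s): [2.57, 2.57, 3.14, 3.14, 3.14, 3.14].

## Interface

Orientations are given as a unit quaternion [x, y, z, w].
In Python, from cell import arm, vision gives the robot as it stands.
- The arm moves only by the shell command python3 -m jog 'ROWS'. ROWS is text: rows parted by semicolons, each of 7 numbers parted by spaces: the turn, a rotation vector about the tool's x, y, z each as a share of pi/4 rad, from -1 to 1, then the shift along the tool's x, y, z each as a share of 0.4 m, from -1 to 1, then the opening, from -1 (shut) to 1 (fully open). A call has 1 to 12 rows; each row is the pose to reach, as a shift and turn from the pose commanded when the call began, along the tool's axes at that moment; what a row does not reach only later rows make up. A row lasts 1/10 s, in which the tool goes at most 50 mm and 8.59 degrees, less where a joint would pass 70% of its speed; a pose out of reach is approached as far as the arm can. A call with a number of a shift or a turn outside -1 to 1 is refused whole. A call with a gripper value outside its range is refused whole. The fingers move at their own pace and stop on an object; the grip force is fixed at half the most. Time passes only in rows, so rows that repeat a pose let the fingers close. It gives the time, the measured TCP pose, the force, the opening and the grip force at its end, in the units of the state.
- arm.sense(): the state, without advancing time (a new reading comes with each control period).
- vision.get_image(name): name is "scene" or "top" or "wrist"; returns the picture (420x560x3 uint8, red, green, blue); there is no depth.
- vision.calibration(name): a dict with "vfov" (degrees; the focal length in pixels is half the picture's height over the tangent of half this angle, whatever the lens; pixels are square), "cx", "cy" (the principal point, pixels), "D" ([k1, k2, p1, p2, k3] as OpenCV has them; the pictures are not rectified), "world_to_cam" (4x4, takes a point from world to camera coordinates); the wrist camera has in their place "mount" (4x4, takes a point from camera to tool coordinates, whose origin is the TCP and whose axes are the flange's). Camera axes: x right, y up, looking along -z (the intrinsics and any distortion apply to the point x, -y, -z); pixel columns grow to the right and rows downward; lengths in mm; the calibration is good to about 2 mm. A picture is of the moment at which its call begins: read the wrist's pose just before it. calibration takes no time and is no camera call.
- arm.job_done(): hands the job in; it is judged then, once.
The state is a dict: "t": time; "joint_pos": joint angles; "joint_vel": joint speeds; "tau": joint torques, N m; "eef_pos": TCP position; "orientation": TCP orientation; "contact_force": force on the tool from outside, world axes, zero at the start; "moment": the same for the moment, N m; "finger_gap": finger opening in mm; "finger_force": force on a finger pad.
Only numpy, scipy, OpenCV 4.12 (cv2) and the standard library are available. Lean on these libraries where they do the work, as an engineer would, in place of code of your own. Each camera call takes 0.05 s, during which the arm holds its last target. There are 200 camera calls.

## Working session

There is one attempt and no reset: what is moved stays moved. The work goes in short steps, Python scripts to look and compute and a shell command to move; the robot and the scene stay as the last step left them, time stands still between calls to the robot, and variables do not carry over. Pictures are saved under pics/ and viewed, at most 10 in all, crops included, and the job is handed in when it is done.

```bash
ls; mkdir -p pics
python3 - <<'E'
from cell import arm, vision
import cv2
s=arm.sense();print({k:s[k] for k in("t","eef_pos","orientation","finger_gap","contact_force")})
for n in("top","scene"):
    cv2.imwrite(f"pics/{n}0.png",vision.get_image(n)[:,:,::-1])
    c=vision.calibration(n);print(n,c)
print(vision.calibration("wrist"))
E
```

```text
pics
{'t': 0.0, 'eef_pos': array([169.24089189, 626.99182924, 227.09210272]), 'orientation': array([ 1.31513790e-01,  9.91313876e-01, -9.14829538e-04, -2.90648881e-04]), 'finger_gap': 85.43057011607051, 'contact_force': array([-0.39176607, -0.18169035, -0.60138709])}
top {'vfov': 48.94058084459025, 'cx': 280.9171398371147, 'cy': 209.8779658207783, 'D': array([-0.03253614,  0.        ,  0.        ,  0.        ,  0.        ]), 'world_to_cam': array([[ 8.09389269e-03, -9.99963857e-01,  2.60242938e-03,
        -5.64838484e+01],
       [ 9.99039938e-01,  8.19841323e-03,  4.30347399e-02,
        -5.92300412e+02],
       [-4.30545203e-02,  2.25161232e-03,  9.99070187e-01,
        -1.27643727e+03],
       [ 0.00000000e+00,  0.00000000e+00,  0.00000000e+00,
         1.00000000e+00]])}
scene {'vfov': 50.40068267263222, 'cx': 272.5151028894878, 'cy': 209.56550778191934, 'D': array([-0.06595537,  0.        ,  0.        ,  0.        ,  0.        ]), 'world_to_cam': array([[ 7.16703601e-01, -6.97324768e-01,  8.60908722e-03,
        -4.68620510e+02],
       [ 4.92626880e-01,  5.14977866e-01,  7.01510195e-01,
        -3.20029425e+02],
       [-4.93613924e-01, -4.98533815e-01,  7.12607416e-01,
        -1.07059136e+03],
       [ 0.00000000e+00,  0.00000000e+00,  0.00000000e+00,
         1.00000000e+00]])}
{'vfov': 64.5250984327482, 'cx': 281.9403907607014, 'cy': 217.853324201759, 'D': array([0.01230313, 0.        , 0.        , 0.        , 0.        ]), 'mount': array([[-8.68790575e-04,  9.46575150e-01,  3.22482140e-01,
         8.25518107e+01],
       [ 9.99999622e-01,  8.34442500e-04,  2.44750645e-04,
         7.79863269e-02],
       [-3.74179245e-05,  3.22482231e-01, -9.46575517e-01,
        -1.45036090e+02],
       [ 0.00000000e+00,  0.00000000e+00,  0.00000000e+00,
         1.00000000e+00]])}
```

View pics/top0.png

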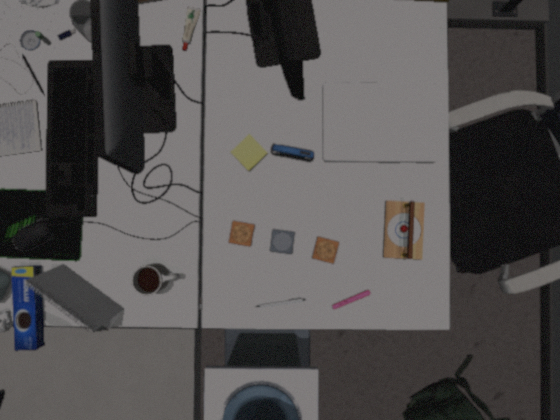

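View pics/scene0.png

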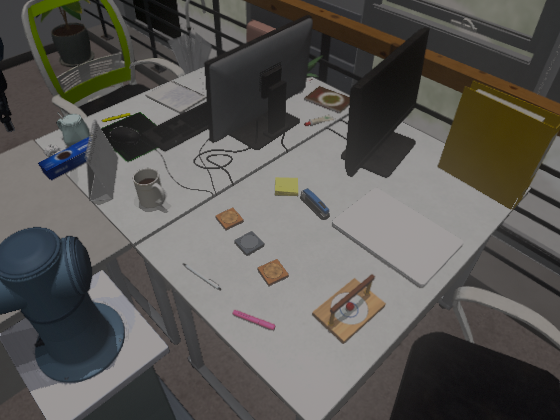

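The top view shows the coasters at about (241,233), (282,241) dark and (325,249). The tray is at (404,230), the sticky notes at (249,152), the stapler at (293,152) and the mug at (150,279). The scene view agrees.

```bash
cat > h.py <<'E'
import numpy as np, cv2
from scipy.spatial.transform import Rotation as R
from cell import arm, vision
def cam(name, s=None):
    """K, D, T (world->OpenCV camera)"""
    c=vision.calibration(name); f=210/np.tan(np.radians(c["vfov"])/2)
    K=np.array([[f,0,c["cx"]],[0,f,c["cy"]],[0,0,1]])
    if name=="wrist":
        s=s or arm.sense(); T=np.eye(4); T[:3,:3]=R.from_quat(s["orientation"]).as_matrix(); T[:3,3]=s["eef_pos"]
        W=np.linalg.inv(T@c["mount"])
    else: W=c["world_to_cam"]
    return K,c["D"],np.diag([1,-1,-1,1])@W
def plane(C,px,z):
    K,D,W=C; n=cv2.undistortPoints(np.float64(px).reshape(-1,1,2),K,D)[:,0]
    Wi=np.linalg.inv(W); o=Wi[:3,3]; d=np.c_[n,np.ones(len(n))]@Wi[:3,:3].T
    return (o+d*((z-o[2])/d[:,2:]))[:,:2]
def shot(name):
    s=arm.sense(); return vision.get_image(name)[:,:,::-1].copy(), cam(name,s)
def rectify(im,C,x0,x1,y0,y1,z,k):
    """orthoview of plane z: k px/mm, rows = -x, cols = -y"""
    gx,gy=np.meshgrid(np.arange(x1,x0,-1/k),np.arange(y1,y0,-1/k),indexing="ij")
    P=np.c_[gx.ravel(),gy.ravel(),np.full(gx.size,z)]
    p=cv2.projectPoints(P,cv2.Rodrigues(C[2][:3,:3])[0],C[2][:3,3],C[0],C[1])[0].reshape(*gx.shape,2).astype(np.float32)
    return cv2.remap(im,p[...,0],p[...,1],cv2.INTER_CUBIC)
def tool():
    s=arm.sense(); M=R.from_quat(s["orientation"]).as_matrix()
    return s["eef_pos"],M
E
python3 - <<'E'
from h import *
im,C=shot("top")
print(plane(C,[(241,233),(282,241),(325,249),(249,152),(293,152),(150,279)],12).round(), plane(C,[(404,230)],14).round())
p,M=tool();print(p,M.round(3))
o=rectify(im,C,370,820,-450,150,12,1.3); cv2.imwrite("pics/o1.png",o)
E
```

```text
[[ 527.   59.]
 [ 506.  -55.]
 [ 485. -175.]
 [ 755.   39.]
 [ 756.  -84.]
 [ 397.  311.]] [[ 539. -396.]]
[169.29735246 627.13656069 227.34035833] [[-0.965  0.261 -0.001]
 [ 0.261  0.965 -0.001]
 [ 0.    -0.001 -1.   ]]
```

View pics/o1.png

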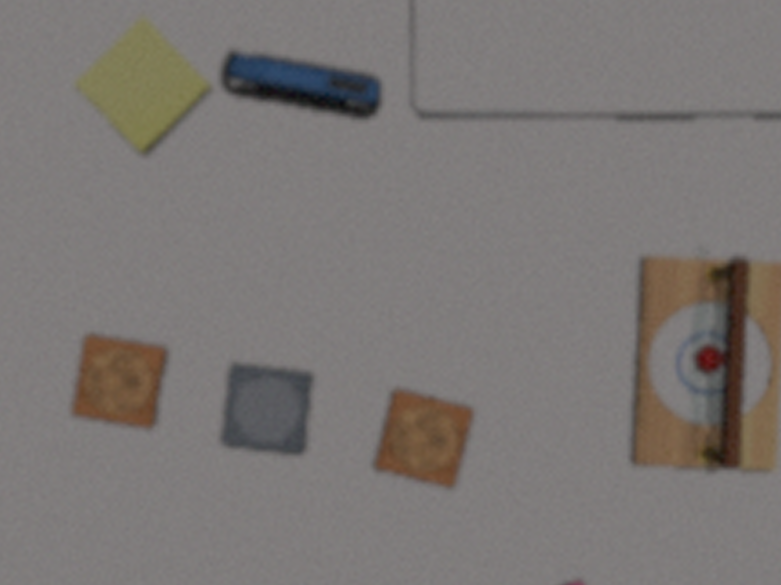

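The rectified top view has left, middle and right coasters at about (120,381), (267,409) and (424,439), and the tray dish at about (711,363). I'll bring the wrist camera over the row.

```bash
python3 -m jog '0 0 0 -0.68 -0.8 0 1;0 0 0 -0.68 -0.8 0 1;0 0 0 -0.68 -0.8 0 1;0 0 0 -0.68 -0.8 0 1;0 0 0 -0.68 -0.8 0 1;0 0 0 -0.68 -0.8 0 1;0 0 0 -0.68 -0.8 0 1;0 0 0 -0.68 -0.8 0 1;0 0 0 -0.68 -0.8 0 1;0 0 0 -0.68 -0.8 0 1;0 0 0 -0.68 -0.8 0 1;0 0 0 -0.68 -0.8 0 1'
python3 -m jog '0 0 -0.2 -0.62 -0.94 0 1;0 0 -0.2 -0.62 -0.94 0 1;0 0 -0.2 -0.62 -0.94 0 1;0 0 -0.2 -0.62 -0.94 0 1;0 0 -0.2 -0.62 -0.94 0 1;0 0 -0.2 -0.62 -0.94 0 1;0 0 -0.2 -0.62 -0.94 0 1;0 0 -0.2 -0.62 -0.94 0 1;0 0 -0.2 -0.62 -0.94 0 1;0 0 -0.2 -0.62 -0.94 0 1;0 0 -0.2 -0.62 -0.94 0 1;0 0 -0.2 -0.62 -0.94 0 1'
python3 - <<'E'
from h import *
s=arm.sense();print(s["t"],s["eef_pos"],s["joint_pos"].round(3) if hasattr(s["joint_pos"],"round") else s["joint_pos"])
im,C=shot("wrist"); cv2.imwrite("pics/w1.png",im)
E
```

```text
t: 1.35
eef_pos: [348.1, 248.5, 228.1]
orientation: [0.131, 0.991, 0.0, -0.0]
contact_force: [0.5, -0.1, -0.2]
finger_gap: 85.9
finger_force: 0.0
t: 2.55
eef_pos: [490.0, -178.3, 227.7]
orientation: [0.052, 0.999, 0.001, -0.0]
contact_force: [-0.1, -0.1, -0.1]
finger_gap: 85.5
finger_force: 0.0
2.55 [ 490.01403436 -178.27075232  227.72830951] [-0.567 -0.058  1.884  0.     1.317 -2.033]
```

View pics/w1.png

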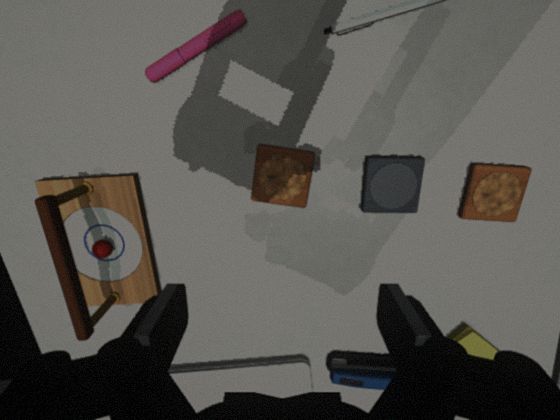

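The wrist view shows the right coaster at (283,176), the dark one at (393,184), the left at (495,192), and the tray dish at (105,243) with the ball in the ring. Next I'll fit 3D boxes to colour masks.

```bash
cat >> h.py <<'E'
from scipy.optimize import minimize
def hull(C,p,dims,z0=0):
    c,s=np.cos(p[2]),np.sin(p[2]); a,b,h=dims
    P=np.array([(x,y,z) for x in(-a/2,a/2) for y in(-b/2,b/2) for z in(z0,z0+h)],float)
    P[:,:2]=P[:,:2]@np.array([[c,s],[-s,c]])+p[:2]
    q=cv2.projectPoints(P,cv2.Rodrigues(C[2][:3,:3])[0],C[2][:3,3],C[0],C[1])[0]
    return cv2.convexHull(q.astype(np.float32))
def fit(C,mask,p0,dims,z0=0):
    m=mask>0
    def cost(v):
        p=(p0[0]+v[0],p0[1]+v[1],p0[2]+v[2]/30)
        g=np.zeros((m.shape[0]*1,m.shape[1]),np.uint8)
        cv2.fillConvexPoly(g,np.round(hull(C,p,dims,z0)*256).astype(np.int32),255,cv2.LINE_AA,8)
        g=g/255.; return 1-np.minimum(g,m).sum()/np.maximum(g,m).sum()
    best=min((minimize(cost,(0,0,a),method="Nelder-Mead",options=dict(initial_simplex=np.array([(0,0,a),(5,0,a),(0,5,a),(0,0,a+4)]),xatol=.02,fatol=1e-5)) for a in(-4,0,4)),key=lambda r:r.fun)
    v=best.x; return np.array([p0[0]+v[0],p0[1]+v[1],p0[2]+v[2]/30]),1-best.fun
def comp(m,px):
    m=cv2.morphologyEx(m.astype(np.uint8),cv2.MORPH_OPEN,np.ones((3,3))); m=cv2.morphologyEx(m,cv2.MORPH_CLOSE,np.ones((5,5)))
    n,l=cv2.connectedComponents(m); k=l[int(px[1]),int(px[0])]; o=(l==k).astype(np.uint8)
    c=cv2.findContours(o,cv2.RETR_EXTERNAL,cv2.CHAIN_APPROX_NONE)[0]; return cv2.drawContours(o*0,c,-1,1,-1) if k else o*0
def coasters(im,C,px):
    """px: dict L,M,R pixel guesses"""
    hsv=cv2.cvtColor(cv2.GaussianBlur(im,(3,3),0),cv2.COLOR_BGR2HSV); out={}
    for k,q in px.items():
        if k=="M":
            v=hsv[...,2].astype(float); x,y=map(int,q); r=v[y-8:y+9,x-8:x+9].mean()
            out_v=np.median(v[y-45:y+46,x-45:x+46][v[y-45:y+46,x-45:x+46]>r+15]); m=v<(r+np.percentile(v[y-45:y+46,x-45:x+46],60))/2
        else: m=hsv[...,1]>100
        m=comp(m,q); out[k]=(*fit(C,m,(*plane(C,[q],12)[0],-.1),(64,64,12)),int(m.sum()))
    return out
def rel(o):
    c,s=np.cos(o["M"][0][2]),np.sin(o["M"][0][2])
    for k in o:
        d=o[k][0]-o["M"][0]; print(k,o[k][0].round(3),"fit",round(o[k][1],3),o[k][2],"rel",np.round([c*d[0]+s*d[1],-s*d[0]+c*d[1],d[2]],3))
E
python3 - <<'E'
from h import *
im=cv2.imread("pics/w1.png");rel(coasters(im,cam("wrist"),dict(L=(495,192),M=(393,184),R=(283,176))))
im=cv2.imread("pics/top0.png");rel(coasters(im,cam("top"),dict(L=(241,233),M=(282,241),R=(325,249))))
E
```

```text
L [ 5.27407e+02  5.72020e+01 -2.28000e-01] fit 0.828 3152 rel [ 9.08200e+00  1.16121e+02 -1.08000e-01]
M [ 5.04436e+02 -5.69870e+01 -1.20000e-01] fit 0.946 3494 rel [0. 0. 0.]
R [ 4.85090e+02 -1.76465e+02 -2.54000e-01] fit 0.872 3111 rel [  -4.848 -120.937   -0.133]
L [ 5.28693e+02  6.05850e+01 -1.29000e-01] fit 0.727 432 rel [ 1.0021e+01  1.1774e+02 -1.4000e-02]
M [ 5.05249e+02 -5.52320e+01 -1.15000e-01] fit 0.948 588 rel [0. 0. 0.]
R [ 4.83333e+02 -1.75551e+02 -2.33000e-01] fit 0.728 435 rel [-7.98700e+00 -1.22038e+02 -1.18000e-01]
```

```bash
python3 - <<'E'
s=open("h.py").read()
s=s.replace('else: m=hsv[...,1]>100','''else:
            x,y=map(int,q); S=hsv[...,1]; w=int(n); m=S>cv2.threshold(S[max(0,y-w):y+w,max(0,x-w):x+w].copy(),0,255,cv2.THRESH_OTSU)[0]*.85''').replace('def coasters(im,C,px):','def coasters(im,C,px,n=45):')
open("h.py","w").write(s)
E
python3 - <<'E'
from h import *
im=cv2.imread("pics/w1.png");rel(coasters(im,cam("wrist"),dict(L=(495,192),M=(393,184),R=(283,176))))
im=cv2.imread("pics/top0.png");rel(coasters(im,cam("top"),dict(L=(241,233),M=(282,241),R=(325,249)),20))
E
```

```text
L [ 5.27644e+02  5.92730e+01 -2.28000e-01] fit 0.871 3322 rel [ 9.06900e+00  1.18206e+02 -1.07000e-01]
M [ 5.04436e+02 -5.69870e+01 -1.20000e-01] fit 0.946 3494 rel [0. 0. 0.]
R [ 4.83770e+02 -1.77644e+02 -2.54000e-01] fit 0.907 3241 rel [  -6.017 -122.266   -0.134]
L [ 5.26695e+02  5.85040e+01 -1.55000e-01] fit 0.87 519 rel [ 8.27400e+00  1.15444e+02 -4.00000e-02]
M [ 5.05249e+02 -5.52320e+01 -1.15000e-01] fit 0.948 588 rel [0. 0. 0.]
R [ 4.83309e+02 -1.76328e+02 -2.35000e-01] fit 0.863 517 rel [-7.92200e+00 -1.22813e+02 -1.20000e-01]
```

```bash
python3 -m jog '0 0 1 0 0 0 1;0 0 1 0 0 0 1;0 0 1 0 0 0 1;0 0 1 0 0 0 1;0 0 1 0 0 0 1;0 0 1 0 0 0 1'
python3 -m jog '0 0 1 0 0 0.15 1;0 0 1 0 0 0.15 1;0 0 1 0 0 0.15 1;0 0 1 0 0 0.15 1;0 0 1 0 0 0.15 1;0 0 1 0 0 0.15 1;0 0 1 0 0 0.15 1'
python3 - <<'E'
from h import *
s=arm.sense();print(s["t"],s["eef_pos"],s["joint_pos"]); print(tool()[1].round(4))
im,C=shot("wrist"); cv2.imwrite("pics/w2.png",im)
print(cv2.projectPoints(np.array([[504.8,-56.5,12],[483.6,-177,12],[527,58.5,12.]]),cv2.Rodrigues(C[2][:3,:3])[0],C[2][:3,3],C[0],C[1])[0][:,0])
E
```

```text
t: 3.2
eef_pos: [489.9, -178.0, 228.3]
orientation: [0.432, 0.902, 0.0, 0.0]
contact_force: [0.8, -0.7, -0.1]
finger_gap: 85.5
finger_force: 0.0
t: 3.9
eef_pos: [490.0, -178.2, 168.4]
orientation: [0.743, 0.669, 0.0, 0.0]
contact_force: [1.2, -1.3, -0.3]
finger_gap: 85.5
finger_force: 0.0
3.9 [ 489.97912757 -178.21162838  168.38857316] [-5.66589487e-01  6.54676374e-03  1.93463571e+00  1.51633390e-04
  1.20019313e+00 -4.62581704e-01]
[[ 1.039e-01  9.946e-01  3.000e-04]
 [ 9.946e-01 -1.039e-01  0.000e+00]
 [ 0.000e+00  3.000e-04 -1.000e+00]]
[[ 283.77161684   53.07654045]
 [ 274.51187242  197.5014987 ]
 [ 298.48888408 -133.87965465]]
```

View pics/w2.png

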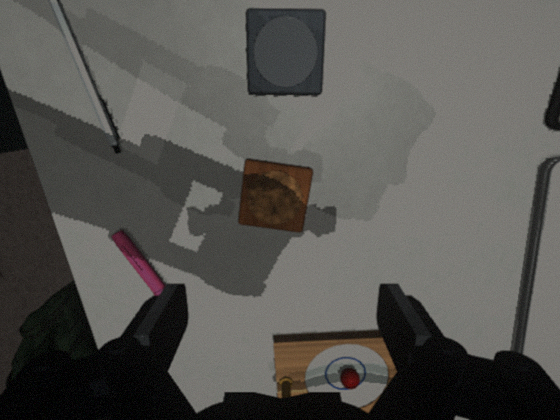

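The dark coaster is at (286,52), about square with the tool. The right coaster is at (276,196) and slightly rotated.

Run:
```python
from h import *
im=cv2.imread("pics/w2.png");C=cam("wrist");rel(coasters(im,C,dict(M=(286,52),R=(276,196)),60))
print(plane(C,[(247,159),(313,167),(304,233),(239,225)],12),plane(C,[(247,9),(325,9),(322,95),(248,95)],12))
```

```text
M [ 5.06653e+02 -5.61540e+01 -2.33000e-01] fit 0.0 0 rel [0. 0. 0.]
R [ 4.83294e+02 -1.78993e+02 -2.52000e-01] fit 0.907 4383 rel [ 5.67700e+00 -1.24912e+02 -1.90000e-02]
[[ 462.92491709 -138.93639113]
 [ 521.62630547 -152.37844175]
 [ 508.13637225 -215.75366415]
 [ 446.48346446 -200.96537622]] [[479.23133076 -22.82288719]
 [540.14408487 -29.23414268]
 [533.74869089 -92.00206318]
 [471.27659566 -85.43816466]]
```

```bash
python3 -m jog '0 0 0.167 0.001 -0.014 0.32 1;0 0 0.167 0.001 -0.014 0.32 1;0 0 0.167 0.001 -0.014 0.32 1;0 0 0.167 0.001 -0.014 0.32 1;0 0 0.167 0.001 -0.014 0.32 1'
python3 -m jog '0 0 0 0 0 0.027 1;0 0 0 0 0 0.04 1;0 0 0 0 0 0.05 1;0 0 0 0 0 0.05 1'
python3 - <<'E'
from h import *
print(tool())
E
```

```text
t: 4.45
eef_pos: [484.9, -178.7, 40.9]
orientation: [0.786, 0.619, 0.0, 0.0]
contact_force: [0.4, -0.1, 0.7]
finger_gap: 85.5
finger_force: 0.0
t: 4.85
eef_pos: [484.4, -178.9, 20.0]
orientation: [0.786, 0.618, -0.0, -0.0]
contact_force: [-0.2, 0.1, 0.4]
finger_gap: 85.5
finger_force: 0.0
(array([ 484.38519288, -178.92467047,   20.03133976]), array([[ 2.35624280e-01,  9.71844185e-01, -2.80089200e-04],
       [ 9.71844218e-01, -2.35624232e-01,  1.95285906e-04],
       [ 1.23791670e-04, -3.18217171e-04, -9.99999942e-01]]))
```

Now I'll close on it, with the height at 20 mm and no contact so far.

```bash
python3 -m jog '0 0 0 0 0 0.004 0.4;0 0 0 0 0 0.004 0.3;0 0 0 0 0 0.004 0.2;0 0 0 0 0 0.004 0.2;0 0 0 0 0 0.004 0.2;0 0 0 0 0 0.004 0.2'
```

```text
t: 5.45
eef_pos: [484.5, -179.0, 18.7]
orientation: [0.786, 0.618, 0.0, 0.0]
contact_force: [-0.1, 0.2, -0.3]
finger_gap: 51.3
finger_force: 0.0
```

Run:
```python
from h import *
a,C=shot("wrist"); b,_=shot("scene")
b=cv2.resize(b[215:325,200:330],None,fx=3,fy=3.8,interpolation=cv2.INTER_CUBIC)
cv2.imwrite("pics/c1.png",np.hstack([cv2.resize(a,(400,418))[:418],b[:418]]))
```

```text
(no output)
```

View pics/c1.png

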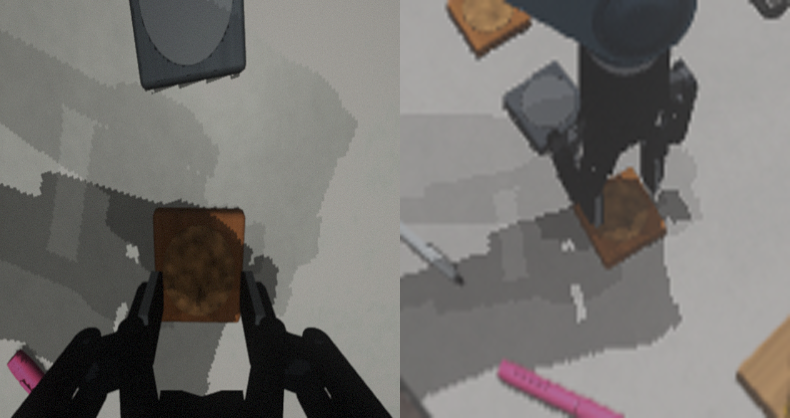

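The fingers passed over the coaster's top, so I need to be lower. I'll reopen and go down gently, watching the force.

```bash
python3 -m jog '0 0 0 0 0 0 1;0 0 0 0 0 0 1;0 0 0 0 0 0 1;0 0 0 0 0 0.01 1;0 0 0 0 0 0.01 1'; python3 -m jog '0 0 0 0 0 0.005 1;0 0 0 0 0 0.01 1;0 0 0 0 0 0.01 1'
```

```text
t: 6.05
eef_pos: [484.1, -178.7, 14.0]
orientation: [0.786, 0.618, -0.0, -0.001]
contact_force: [-1.5, -0.8, 0.2]
finger_gap: 85.5
finger_force: 0.0
t: 6.35
eef_pos: [484.2, -178.8, 10.2]
orientation: [0.786, 0.618, -0.0, -0.0]
contact_force: [1.2, 0.5, -0.9]
finger_gap: 85.3
finger_force: 0.0
```

```bash
python3 -m jog '0 0 0 0 0 0 0.4;0 0 0 0 0 0 0.4;0 0 0 0 0 0 0.4;0 0 0 0 0 0 0.4'
```

```text
t: 6.75
eef_pos: [484.6, -179.0, 10.7]
orientation: [0.786, 0.618, 0.0, 0.0]
contact_force: [1.0, 0.2, -0.1]
finger_gap: 59.5
finger_force: 0.0
```

```bash
python3 -m jog '0 0 0 0 0 0.005 0.4;0 0 0 0 0 0.005 0.4';python3 -m jog '0 0 0 0 0 -0.02 0.2;0 0 0 0 0 -0.02 0;0 0 0 0 0 -0.02 0;0 0 0 0 0 -0.02 0'
python3 - <<'E'
from h import *
s=arm.sense(); print(s["tau"],s["contact_force"])
a,C=shot("wrist"); cv2.imwrite("pics/c2.png",cv2.resize(a[150:420,130:430],None,fx=2,fy=2))
E
```

```text
t: 6.95
eef_pos: [484.3, -178.9, 8.4]
orientation: [0.786, 0.618, -0.0, -0.0]
contact_force: [-0.0, -0.1, 0.1]
finger_gap: 59.8
finger_force: 0.0
t: 7.35
eef_pos: [484.5, -179.0, 16.7]
orientation: [0.786, 0.618, 0.0, 0.0]
contact_force: [-1.1, -0.8, 0.6]
finger_gap: 42.7
finger_force: 0.0
[-3.82967191e-03 -3.48335803e+01 -2.45632303e+01 -2.08135698e-04
 -5.11381397e-03 -1.44433653e-05] [-1.14410918 -0.83480988  0.57652242]
```

View pics/c2.png

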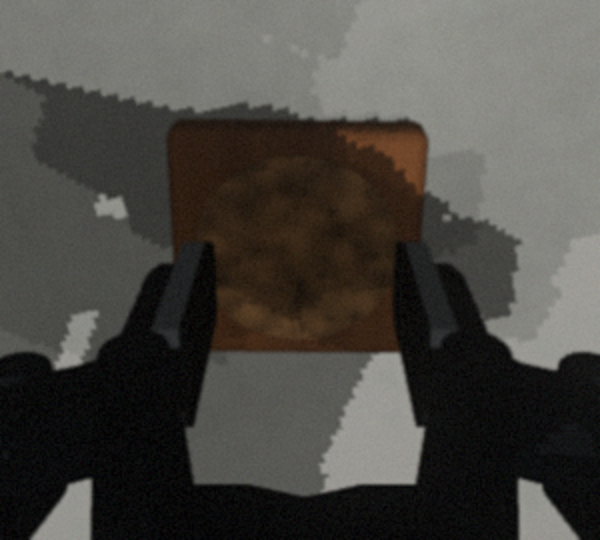

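Run:
```python
from h import *
c=vision.calibration("wrist"); K,D,_=cam("wrist"); W=np.diag([1,-1,-1,1])@np.linalg.inv(c["mount"])
for z in(-20,-10,0,10,22):
    P=np.array([(x,21.4*s,z) for x in(-11,11) for s in(-1,1)],float)
    print(z,cv2.projectPoints(P,cv2.Rodrigues(W[:3,:3])[0],W[:3,3],K,D)[0][:,0].round().tolist())
```

```text
-20 [[233.0, 327.0], [329.0, 327.0], [230.0, 284.0], [331.0, 284.0]]
-10 [[236.0, 314.0], [326.0, 314.0], [234.0, 273.0], [328.0, 273.0]]
0 [[238.0, 302.0], [323.0, 302.0], [236.0, 263.0], [325.0, 263.0]]
10 [[241.0, 292.0], [321.0, 291.0], [239.0, 254.0], [323.0, 254.0]]
22 [[243.0, 280.0], [319.0, 280.0], [242.0, 244.0], [320.0, 244.0]]
```

The projection puts the tips about 7 mm short of the TCP at this opening, against 22 mm ahead in the spec, so they really are higher than I assumed. I'll reopen and go lower in steps, watching the force.

```bash
python3 -m jog '0 0 0 0 0 0 1;0 0 0 0 0 0 1;0 0 0 0 0 0 1;0 0 0 0 0 0 1;0 0 0 0 0 0 1;0 0 0 0 0 0.02 1;0 0 0 0 0 0.035 1;0 0 0 0 0 0.035 1'; python3 -m jog '0 0 0 0 0 0 0.5;0 0 0 0 0 0 0.5;0 0 0 0 0 0 0.4;0 0 0 0 0 0 0.4'
```

```text
t: 8.2
eef_pos: [483.5, -178.4, 1.2]
orientation: [0.786, 0.618, -0.0, -0.001]
contact_force: [0.1, 0.6, -0.7]
finger_gap: 85.4
finger_force: 0.0
t: 8.6
eef_pos: [485.5, -179.5, 3.9]
orientation: [0.786, 0.618, 0.0, 0.001]
contact_force: [-0.7, 0.4, 5.6]
finger_gap: 59.9
finger_force: 3.0
```

Contact with the coaster top confirms it: at a gap of about 60 mm the tips sit about 8 mm behind the TCP. I'll aim for TCP z ≈ -5.

```bash
python3 -m jog '0 0 0 0 0 -0.02 1;0 0 0 0 0 -0.02 1;0 0 0 0 0 -0.02 1;0 0 0 0 0 -0.01 1;0 0 0 0 0 0.01 1;0 0 0 0 0 0.018 1;0 0 0 0 0 0.018 1'; python3 -m jog '0 0 0 0 0 0 0.6;0 0 0 0 0 0 0.5;0 0 0 0 0 0 0.4;0 0 0 0 0 0 0.4;0 0 0 0 0 0 0.4'
```

```text
t: 9.3
eef_pos: [483.6, -178.5, -5.8]
orientation: [0.786, 0.618, -0.0, -0.001]
contact_force: [0.2, 0.3, 0.6]
finger_gap: 85.1
finger_force: 0.0
t: 9.8
eef_pos: [485.0, -179.3, -3.8]
orientation: [0.786, 0.618, 0.0, 0.0]
contact_force: [-0.7, 0.5, 5.6]
finger_gap: 61.8
finger_force: 65.8
```

```bash
python3 -m jog '0 0 0 0 0 -0.01 0.4;0 0 -0.04 0.03 0.001 -0.01 0.4;0 0 -0.1 0.06 0.003 -0.01 0.4;0 0 -0.158 0.096 0.0055 -0.01 0.4;0 0 -0.158 0.096 0.0055 -0.01 0.4;0 0 -0.158 0.096 0.0055 0 0.4;0 0 -0.158 0.096 0.0055 0 0.4'; python3 -m jog '0 0 0 0 0 0 0.7;0 0 0 0 0 0 1;0 0 0 0 0 0 1;0 0 0 0 0 -0.05 1;0 0 0 0 0 -0.2 1;0 0 0 0 0 -0.4 1;0 0 0 0 0 -0.4 1;0 0 0 0 0 -0.4 1;0 0 0 0 0 -0.4 1'
python3 - <<'E'
from h import *
s=arm.sense();print(s["t"]); print(tool())
im,C=shot("wrist"); cv2.imwrite("pics/w3.png",im)
print(cv2.projectPoints(np.array([[505.3,-56.7,12],[495.9,-140.2,12],[527,58.5,12.]]),cv2.Rodrigues(C[2][:3,:3])[0],C[2][:3,3],C[0],C[1])[0][:,0])
E
```

```text
t: 10.5
eef_pos: [496.3, -141.8, -3.9]
orientation: [0.746, 0.666, 0.0, -0.0]
contact_force: [-0.1, 3.9, 7.6]
finger_gap: 62.2
finger_force: 66.2
t: 11.4
eef_pos: [496.0, -142.6, 156.1]
orientation: [0.746, 0.666, 0.0, 0.001]
contact_force: [-0.3, 0.3, -0.7]
finger_gap: 85.7
finger_force: 0.0
11.4
(array([ 495.99961821, -142.55123547,  156.07331989]), array([[ 1.13796043e-01,  9.93502752e-01,  1.65590555e-03],
       [ 9.93503803e-01, -1.13794490e-01, -1.00352715e-03],
       [-8.08574061e-04,  1.75934588e-03, -9.99998125e-01]]))
[[280.32278209  99.98017168]
 [280.73386881 199.08630939]
 [291.99520278 -78.47922399]]
```

```bash
python3 -m jog '0 0 0 0.46 0.02 -0.19 1;0 0 0 0.46 0.02 -0.19 1;0 0 0 0.46 0.02 -0.19 1;0 0 0 0.46 0.02 -0.19 1;0 0 0 0.46 0.02 -0.19 1;0 0 0 0.46 0.02 -0.19 1;0 0 0 0.46 0.02 -0.19 1'
python3 - <<'E'
from h import *
s=arm.sense();print(s["t"]); print(tool())
im,C=shot("wrist"); cv2.imwrite("pics/w4.png",im)
print(cv2.projectPoints(np.array([[505.3,-56.7,12],[495.9,-140.2,12],[527,58.5,12.]]),cv2.Rodrigues(C[2][:3,:3])[0],C[2][:3,3],C[0],C[1])[0][:,0])
E
```

```text
t: 12.15
eef_pos: [523.4, 39.0, 229.0]
orientation: [0.747, 0.665, -0.002, -0.002]
contact_force: [0.7, -0.3, 0.5]
finger_gap: 85.5
finger_force: 0.0
12.15
(array([523.35486944,  39.0073423 , 228.95605687]), array([[ 1.14555666e-01,  9.93407427e-01, -4.32241741e-03],
       [ 9.93416802e-01, -1.14555624e-01,  2.58163916e-04],
       [-2.38695271e-04, -4.32353622e-03, -9.99990625e-01]]))
[[276.65729896 262.4541435 ]
 [277.22145938 321.53516899]
 [283.67563227 165.69424927]]
```

View pics/w4.png

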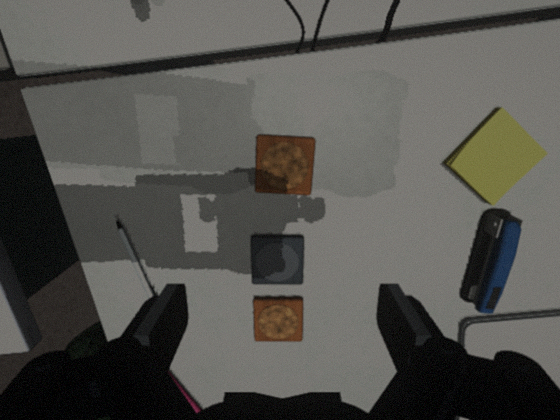

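The left coaster is at (285,164), the dark one at (277,259) and the right one at (278,319). The row looks straight so far.

Run:
```python
from h import *
im=cv2.imread("pics/w4.png");C=cam("wrist")
for n,q in dict(L=[(257,135),(315,136),(312,194),(256,193)],M=[(251,236),(304,236),(303,283),(251,283)],R=[(254,298),(303,298),(302,341),(254,341)]).items():
    p=plane(C,q,12); e=p[1]-p[0]+p[2]-p[3]; f=p[0]-p[3]+p[1]-p[2]
    print(n,p.mean(0).round(1),np.arctan2(e[1],e[0]).round(3),np.arctan2(-f[0],f[1]).round(3),np.hypot(*e)/2,np.hypot(*f)/2)
rel({k:v for k,v in coasters(im,C,dict(L=(285,164),M=(277,259),R=(278,319)),40).items()})
```

```text
L [528.7  58.4] -0.133 -0.148 62.17640954697678 63.398589825251165
M [506.5 -54.1] -0.114 -0.131 63.11622592133107 62.3672544825381
R [ 497.5 -138.5] -0.113 -0.13 62.246081341902794 64.9716980234155
L [ 5.27038e+02  5.70860e+01 -1.69000e-01] fit 0.912 3324 rel [ 6.47500e+00  1.13489e+02 -3.40000e-02]
M [ 5.05263e+02 -5.44830e+01 -1.36000e-01] fit 0.912 2650 rel [0. 0. 0.]
R [ 4.96559e+02 -1.43605e+02 -8.90000e-02] fit 0.864 2145 rel [ 3.437e+00 -8.948e+01  4.700e-02]
```

```bash
python3 -m jog '0 0 0.045 0.048 0.006 0.472 1;0 0 0.045 0.048 0.006 0.472 1;0 0 0.045 0.048 0.006 0.472 1;0 0 0.045 0.048 0.006 0.472 1;0 0 0.045 0.048 0.006 0.472 1;0 0 0.045 0.048 0.006 0.472 1;0 0 0.045 0.048 0.006 0.472 1'; python3 -m jog '0 0 0 0 0 0.05 1;0 0 0 0 0 0.09 1;0 0 0 0 0 0.11 1;0 0 0 0 0 0.11 1;0 0 0 0 0 0.11 0.6;0 0 0 0 0 0.11 0.5;0 0 0 0 0 0.11 0.4;0 0 0 0 0 0.11 0.4;0 0 0 0 0 0.11 0.4'
python3 -c "
from h import *
print(tool())"
```

```text
t: 12.9
eef_pos: [531.1, 57.6, 45.1]
orientation: [0.758, 0.652, 0.001, 0.002]
contact_force: [0.2, -0.8, 0.6]
finger_gap: 85.6
finger_force: 0.0
t: 13.8
eef_pos: [530.1, 58.4, 0.7]
orientation: [0.758, 0.653, 0.0, 0.001]
contact_force: [-5.1, -0.4, 11.2]
finger_gap: 61.1
finger_force: 62.3
(array([530.0886253 ,  58.3931618 ,   0.68464238]), array([[ 1.48379661e-01,  9.88929567e-01,  1.33729686e-03],
       [ 9.88930453e-01, -1.48379267e-01, -3.89785065e-04],
       [-1.87042847e-04,  1.38032977e-03, -9.99999030e-01]]))
```

```bash
python3 -m jog '0 0 0 0 -0.004 0 1;0 0 0 0 -0.004 0 1;0 0 0 0 -0.004 0 1;0 0 0 0 -0.004 0.011 1;0 0 0 0 -0.004 0.011 0.6;0 0 0 0 -0.004 0.011 0.5;0 0 0 0 -0.004 0.011 0.4;0 0 0 0 -0.004 0.011 0.4;0 0 0 0 -0.004 0.011 0.4'
python3 -c "
from h import *
print(tool())"
```

```text
t: 14.7
eef_pos: [527.9, 58.7, -5.4]
orientation: [0.758, 0.652, 0.0, 0.0]
contact_force: [-0.5, 1.2, 3.4]
finger_gap: 62.1
finger_force: 65.7
(array([527.92609625,  58.7052558 ,  -5.42835173]), array([[ 1.48531068e-01,  9.88907477e-01,  7.23539020e-04],
       [ 9.88907742e-01, -1.48531041e-01, -9.10511947e-05],
       [ 1.74267966e-05,  7.29037270e-04, -9.99999734e-01]]))
```

```bash
python3 -m jog '0 0 0 0 0 -0.01 0.4;0 0 -0.02 -0.03 -0.007 -0.01 0.4;0 0 -0.04 -0.06 -0.014 -0.01 0.4;0 0 -0.043 -0.0775 -0.019 -0.01 0.4;0 0 -0.043 -0.0775 -0.019 -0.01 0.4;0 0 -0.043 -0.0775 -0.019 0 0.4;0 0 -0.043 -0.0775 -0.019 0 0.4'; python3 -m jog '0 0 0 0 0 0 0.7;0 0 0 0 0 0 1;0 0 0 0 0 0 1;0 0 0 0 0 -0.05 1;0 0 0 0 0 -0.2 1;0 0 0 0 0 -0.4 1;0 0 0 0 0 -0.6 1;0 0 0 0 0 -0.6 1;0 0 0 0 0 -0.6 1;0 0 0 0 0 -0.6 1;0 0 0 0 0 -0.6 1'
python3 - <<'E'
from h import *
print(tool())
im,C=shot("wrist"); cv2.imwrite("pics/w5.png",im)
E
```

```text
t: 15.4
eef_pos: [515.9, 29.3, -5.4]
orientation: [0.747, 0.665, 0.0, 0.0]
contact_force: [-2.3, -0.8, 3.6]
finger_gap: 62.2
finger_force: 65.8
t: 16.5
eef_pos: [515.0, 29.4, 233.4]
orientation: [0.747, 0.665, -0.0, -0.0]
contact_force: [-0.6, -0.2, -0.8]
finger_gap: 85.7
finger_force: 0.0
(array([514.95411683,  29.37653947, 233.37664959]), array([[ 1.14972624e-01,  9.93368302e-01, -8.44188478e-04],
       [ 9.93368659e-01, -1.14972539e-01,  1.49284544e-04],
       [ 5.12360417e-05, -8.55754012e-04, -9.99999633e-01]]))
```

View pics/w5.png

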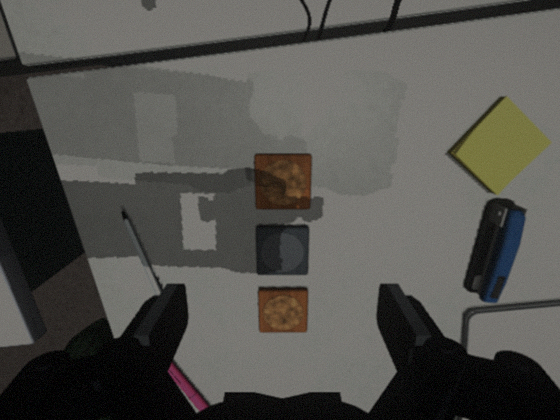

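The three coasters lie in line at (283,182), (282,250) and (283,310).

Run:
```python
from h import *
C=cam("wrist")
o={}
for n,q in dict(L=[(255,155),(312,155),(311,209),(255,209)],M=[(256,226),(309,226),(307,274),(256,274)],R=[(258,289),(308,289),(307,332),(259,332)]).items():
    p=plane(C,q,12); e=p[1]-p[0]+p[2]-p[3]; o[n]=(np.array([*p.mean(0),np.arctan2(e[1],e[0])]),0,0)
rel(o)
# tray from first wrist picture (pose known) : ring corners
s=dict(eef_pos=np.array([490.01,-178.27,227.73]),orientation=np.array([.052,.9986,.0007,-.0003])); s["orientation"]/=np.linalg.norm(s["orientation"])
C1=cam("wrist",s); 
p=plane(C1,[(36,180),(136,174),(160,300)],14);print("board",p)
print("ring",plane(C1,[(104,242)],6.5),"bar ends",plane(C1,[(49,200),(87,335)],86))
Ct=cam("top");print("top ring",plane(Ct,[(281+0,210)],6.5))
im=cv2.imread("pics/top0.png").astype(int); b=im[...,0]-im[...,2]; m=(b>25); m[:, :370]=0;m[:,440:]=0;m[:190]=0;m[270:]=0
ys,xs=np.nonzero(m); print(len(xs),"ring top", plane(Ct,[((xs.min()+xs.max())/2,(ys.min()+ys.max())/2)],6.5))
```

```text
L [ 5.1551e+02  2.9485e+01 -1.1500e-01] fit 0 0 rel [ 1.5490e+00  8.3077e+01 -1.0000e-03]
M [ 5.04486e+02 -5.28720e+01 -1.14000e-01] fit 0 0 rel [0. 0. 0.]
R [ 4.95974e+02 -1.37016e+02 -1.13000e-01] fit 0 0 rel [ 1.1510e+00 -8.4566e+01  1.0000e-03]
board [[ 457.47928423 -443.51072609]
 [ 462.15456588 -334.21214348]
 [ 620.09742838 -343.35854639]]
ring [[ 539.40689709 -395.30942117]] bar ends [[ 466.1240863  -383.2740216 ]
 [ 609.99247672 -391.7109481 ]]
top ring [[592.67258732 -51.90442688]]Traceback (most recent call last):
  File "<stdin>", line 14, in <module>
    return umr_minimum(a, axis, None, out, keepdims, initial, where)
ValueError: zero-size array to reduction operation minimum which has no identity
```

The row is within 2 mm. Now to the tray, turning the jaws across its bar.

```bash
python3 -m jog '0 0 0.96 -0.52 0.09 0 1;0 0 0.96 -0.52 0.09 0 1;0 0 0.96 -0.52 0.09 0 1;0 0 0.96 -0.52 0.09 0 1;0 0 0.96 -0.52 0.09 0 1;0 0 0.96 -0.52 0.09 0 1;0 0 0.96 -0.52 0.09 0 1'
python3 - <<'E'
from h import *
p,M=tool(); print(p,M.round(4)); print(M.T@(np.array([539,-393,p[2]])-p)/400, np.arctan2(M[1,1],M[0,1]))
E
```

```text
t: 17.25
eef_pos: [526.4, -180.7, 232.1]
orientation: [0.939, 0.345, -0.001, -0.002]
contact_force: [-0.4, 0.8, 0.6]
finger_gap: 85.3
finger_force: 0.0
[ 526.35866977 -180.68731045  232.10434628] [[ 7.621e-01  6.475e-01 -3.100e-03]
 [ 6.475e-01 -7.621e-01  2.300e-03]
 [-9.000e-04 -3.800e-03 -1.000e+00]]
[-0.31958628  0.42495991 -0.00130197] -0.8665262518127318
```

```bash
python3 -m jog '0 0 0.966 -0.32 0.425 0 1;0 0 0.966 -0.32 0.425 0 1;0 0 0.966 -0.32 0.425 0 1;0 0 0.966 -0.32 0.425 0 1;0 0 0.966 -0.32 0.425 0 1;0 0 0.966 -0.32 0.425 0 1;0 0 0.966 -0.32 0.425 0 1;0 0 0.966 -0.32 0.425 0 1'
python3 - <<'E'
from h import *
s=arm.sense();p,M=tool(); print(p,M.round(4),s["joint_pos"])
im,C=shot("wrist"); cv2.imwrite("pics/w6.png",im)
np.savez("w6.npz",e=s["eef_pos"],q=s["orientation"])
E
```

```text
t: 18.05
eef_pos: [539.6, -391.8, 233.9]
orientation: [1.0, -0.026, -0.0, -0.0]
contact_force: [0.6, 0.2, 0.4]
finger_gap: 85.1
finger_force: 0.0
[ 539.57320316 -391.78740646  233.9289744 ] [[ 9.986e-01 -5.200e-02 -4.000e-04]
 [-5.200e-02 -9.986e-01  8.000e-04]
 [-5.000e-04 -8.000e-04 -1.000e+00]] [-7.97799948e-01  2.79434957e-01  1.50591796e+00  2.36844866e-04
  1.35711158e+00  8.24959211e-01]
```

View pics/w6.png

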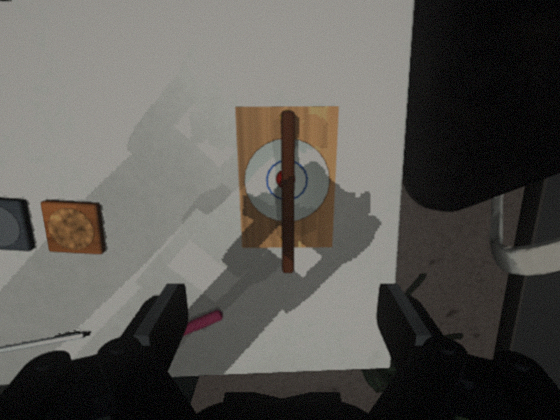

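The bar runs from (289,111) to (288,272), the ring centre is at (287,180), and the board corners are (236,107), (339,107), (333,248) and (244,248).

Run:
```python
from h import *
d=np.load("w6.npz"); C=cam("wrist",dict(eef_pos=d["e"],orientation=d["q"]))
im=cv2.GaussianBlur(cv2.imread("pics/w6.png"),(3,3),0).astype(int); c=[]
for r in [*range(118,165,4),*range(196,264,4)]:
    row=im[r,270:310,2]; t=(row.min()+np.median(row))/2; k=np.nonzero(row<t)[0]; c.append((270+k.mean(),r,len(k)))
c=np.array(c); print(c[:,2])
print(np.c_[c[:,:2]].round(1).tolist())
p=plane(C,c[:,:2],85); f=np.polyfit(p[:,0],p[:,1],1); print("bar yaw",np.arctan(f[0]),"y at x=539",np.polyval(f,539))
print("ends",plane(C,[(289,111),(288,272)],86)); b=plane(C,[(236,107),(339,107),(333,248),(244,248)],14); print("board",b.mean(0),b); print("ring",plane(C,[(287,180)],6.5))
```

```text
[17. 17. 17. 17. 17. 16. 16. 16. 15. 15. 15.  7. 15. 14. 13. 13. 13. 13.
 12. 13. 12. 12. 12. 12. 12. 12. 13. 15.  8.]
[[289.0, 118.0], [289.0, 122.0], [289.0, 126.0], [289.0, 130.0], [289.0, 134.0], [288.5, 138.0], [288.5, 142.0], [288.5, 146.0], [288.0, 150.0], [288.0, 154.0], [288.0, 158.0], [290.7, 162.0], [285.6, 196.0], [286.5, 200.0], [287.0, 204.0], [287.0, 208.0], [287.0, 212.0], [287.0, 216.0], [287.5, 220.0], [287.0, 224.0], [287.5, 228.0], [287.5, 232.0], [287.5, 236.0], [287.5, 240.0], [287.5, 244.0], [287.5, 248.0], [286.2, 252.0], [284.4, 256.0], [287.0, 260.0]]
bar yaw -0.06519870521727664 y at x=539 -396.69906158289643
ends [[ 617.44704064 -401.6691749 ]
 [ 466.64344413 -393.74564815]]
board [ 540.05246735 -398.39472567] [[ 622.78171347 -348.14597725]
 [ 617.11116711 -455.02882461]
 [ 457.36948802 -448.36572036]
 [ 462.9475008  -342.03838047]]
ring [[ 541.28092227 -397.41134196]]
```

```bash
python3 -m jog '0 0 0 0.004 0.0135 0.1 1;0 0 0 0.004 0.0135 0.2 1;0 0 0 0.004 0.0135 0.285 1;0 0 0 0.004 0.0135 0.285 1;0 0 0 0.004 0.0135 0.285 1'
python3 - <<'E'
from h import *
s=arm.sense(); print(tool())
raw,C=shot("wrist"); cv2.imwrite("pics/w7.png",raw)
P=np.array([[x,-397.3-(x-541)*.05,86] for x in(480,500,520,541,580,600)],float)
q=cv2.projectPoints(P,cv2.Rodrigues(C[2][:3,:3])[0],C[2][:3,3],C[0],C[1])[0][:,0]
im=cv2.GaussianBlur(raw,(3,3),0)
for (u,v),w in zip(q,P):
    r=int(round(v))
    if 0<=r<420:
        row=im[r].astype(int); hue=row[:,2]-row[:,0]; k=slice(int(u)-30,int(u)+31)
        print(round(u,1),r,"R:",row[k,2][::2].tolist(),"R-B:",hue[k][::2].tolist())
E
```

```text
t: 18.6
eef_pos: [540.7, -398.7, 120.7]
orientation: [1.0, -0.028, -0.0, -0.0]
contact_force: [-0.8, -0.9, 0.1]
finger_gap: 85.2
finger_force: 0.0
(array([ 540.73333434, -398.66652194,  120.73454623]), array([[ 9.98472618e-01, -5.52483454e-02, -2.27020795e-04],
       [-5.52482945e-02, -9.98472621e-01,  2.24727362e-04],
       [-2.39089863e-04, -2.11841606e-04, -9.99999949e-01]]))
280.5 339 R: [83, 81, 79, 80, 80, 81, 82, 80, 81, 80, 77, 51, 48, 57, 59, 59, 59, 63, 59, 51, 63, 82, 80, 80, 80, 82, 83, 82, 81, 84, 83] R-B: [4, 4, 4, 4, 4, 5, 2, 3, 3, 4, 5, 11, 27, 33, 33, 34, 36, 37, 35, 25, 8, 5, 3, 4, 4, 4, 4, 3, 3, 5, 4]
280.2 313 R: [72, 70, 70, 70, 70, 69, 70, 68, 70, 70, 62, 34, 29, 32, 35, 32, 34, 34, 34, 33, 62, 80, 81, 83, 107, 135, 143, 143, 143, 144, 138] R-B: [4, 2, 4, 3, 4, 4, 4, 4, 4, 4, 4, 9, 18, 18, 17, 17, 19, 19, 20, 14, 8, 4, 4, 4, 5, 6, 8, 7, 7, 7, 6]
280.0 285 R: [71, 92, 118, 126, 121, 110, 111, 115, 116, 113, 100, 49, 29, 32, 33, 32, 35, 32, 33, 33, 43, 71, 78, 84, 107, 89, 71, 65, 71, 74, 76] R-B: [35, 47, 60, 65, 63, 57, 56, 58, 60, 57, 53, 27, 15, 19, 21, 18, 
[... 163 characters left out ...]
9, 80, 82, 80, 80, 78, 80, 79, 79] R-B: [2, 1, -1, 1, -1, 1, 1, 1, 1, 0, 2, 10, 12, 12, 13, 13, 13, 14, 12, 11, 5, 1, 0, 1, 2, 0, 0, -1, 1, 1, 1]
279.1 189 R: [127, 130, 129, 130, 131, 130, 103, 63, 48, 65, 48, 47, 56, 57, 57, 56, 58, 55, 52, 45, 47, 60, 47, 33, 36, 52, 67, 69, 70, 70, 69] R-B: [0, 1, 1, 0, -1, -2, -10, -27, -38, -21, 8, 27, 32, 35, 34, 34, 32, 31, 33, 26, 8, -1, -9, -17, -16, -7, -1, 0, 1, 1, 0]
278.8 153 R: [131, 127, 127, 128, 123, 118, 114, 108, 112, 102, 62, 49, 59, 59, 60, 58, 58, 57, 55, 50, 46, 56, 65, 69, 87, 126, 140, 135, 125, 122, 126] R-B: [65, 64, 64, 66, 62, 61, 59, 56, 57, 53, 33, 29, 36, 38, 37, 35, 35, 35, 34, 29, 26, 29, 34, 37, 45, 64, 71, 68, 63, 63, 64]
```

```bash
python3 -m jog '0 0 0 0 0 0 0.2;0 0 0 0 0 0 0;0 0 0 0 0 0 -0.2;0 0 0 0 0 0 -0.2;0 0 0 0 0 0 -0.2;0 0 0 0 0 0 -0.2'
python3 -c "
from h import *
print(tool())"
```

```text
t: 19.25
eef_pos: [540.4, -399.5, 120.2]
orientation: [1.0, -0.029, -0.0, -0.0]
contact_force: [0.2, 0.5, 0.3]
finger_gap: 34.2
finger_force: 0.0
(array([ 540.36394451, -399.50631161,  120.16734293]), array([[ 9.98358549e-01, -5.72730786e-02, -4.96562477e-05],
       [-5.72730743e-02, -9.98358547e-01,  8.40324708e-05],
       [-5.43875376e-05, -8.10505696e-05, -9.99999995e-01]]))
```

```bash
python3 -m jog '0 0 -0.008 0.001 -0.004 0.02 -0.2;0 0 -0.008 0.001 -0.004 0.02 -0.2;0 0 -0.008 0.001 -0.004 0.02 -0.2;0 0 -0.008 0.001 -0.004 0.02 -0.2'
cat > bar.py <<'E'
from h import *
raw,C=shot("wrist"); p,M=tool(); im=cv2.GaussianBlur(raw,(3,3),0).astype(int)
for tx in(-55,-35,45,60):
    P=p+M@np.array([tx,0,p[2]-86.]); u,v=cv2.projectPoints(P.reshape(1,3),cv2.Rodrigues(C[2][:3,:3])[0],C[2][:3,3],C[0],C[1])[0][0,0]
    r=int(round(v))
    if r>418: continue
    row=im[r,:,2]; w=row[int(u)-18:int(u)+19]; t=(row[int(u)-3:int(u)+4].mean()+np.percentile(w,85))/2
    a=b=int(round(u))
    while row[a]<t:a-=1
    while row[b]<t:b+=1
    q=plane(C,[(a+.5,r),(b-.5,r)],85); l=(np.c_[q,[85,85]]-p)@M; print(tx,r,"u",u.round(1),a,b,"tool y of edges",l[:,1].round(1),l[:,1].mean().round(2))
print(p.round(2),np.arctan2(M[1,0],M[0,0]))
E
python3 bar.py
```

```text
t: 19.65
eef_pos: [540.9, -397.9, 112.1]
orientation: [1.0, -0.025, -0.0, -0.0]
contact_force: [0.3, -0.6, 0.7]
finger_gap: 33.9
finger_force: 0.0
-55 340 u 282.2 270 291 tool y of edges [-7.3  5.2] -1.05
-35 313 u 282.2 200 292 tool y of edges [-49.4   5.7] -21.88
45 182 u 282.1 268 292 tool y of edges [-7.2  5. ] -1.09
60 154 u 282.0 268 298 tool y of edges [-6.9  7.9] 0.49
[ 540.95 -397.98  112.26] -0.05101926379967808
```

```bash
python3 -m jog '0 0 0 0 -0.0025 0.03 -0.2;0 0 0 0 -0.0025 0.06 -0.2;0 0 0 0 -0.0025 0.09 -0.2;0 0 0 0 -0.0025 0.12 -0.2;0 0 0 0 -0.0025 0.14 -0.2;0 0 0 0 -0.0025 0.14 -0.4;0 0 0 0 -0.0025 0.14 -0.55;0 0 0 0 -0.0025 0.14 -0.6;0 0 0 0 -0.0025 0.14 -0.6;0 0 0 0 -0.0025 0.14 -0.62;0 0 0 0 -0.0025 0.14 -0.64;0 0 0 0 -0.0025 0.14 -0.64'; python3 -c "
from h import *
print(tool()[0])"
```

```text
t: 20.9
eef_pos: [541.0, -396.9, 56.3]
orientation: [1.0, -0.025, 0.0, 0.0]
contact_force: [-0.0, 0.1, -0.3]
finger_gap: 15.3
finger_force: 0.0
[ 540.99405471 -396.94069761   56.34493254]
```

```bash
python3 -m jog '0 0 0 0 0 0 -0.66;0 0 0 0 0 0 -0.67;0 0 0 0 0 0 -0.68;0 0 0 0 0 0 -0.69;0 0 0 0 0 0 -0.7;0 0 0 0 0 0 -0.71;0 0 0 0 0 0 -0.73;0 0 0 0 0 0 -0.76;0 0 0 0 0 0 -0.85;0 0 0 0 0 0 -1;0 0 0 0 0 0 -1;0 0 0 0 0 0 -1'
cat > ball.py <<'E'
from h import *
s=arm.sense();print(s["t"],s["eef_pos"].round(1),s["contact_force"].round(1),s["finger_gap"],s["finger_force"],"yaw",np.arctan2(*tool()[1][[1,0],0]).round(3))
for n in("top","wrist","scene"):
    im,C=shot(n); b=im.astype(int); m=((b[...,2]>2.2*b[...,1])&(b[...,2]>2.2*b[...,0])&(b[...,2]>50)).astype(np.uint8)
    k,l,st,c=cv2.connectedComponentsWithStats(m)
    z0=float(s["eef_pos"][2]-56.3)
    for i in range(1,k):
        if st[i,4]>=4:
            w=plane(C,[c[i]],z0+15)[0]
            if np.hypot(*(w-s["eef_pos"][:2]))<80: print(n,"ball",c[i].round(),st[i,4],"off tool",(w-s["eef_pos"][:2]).round(1))
E
python3 ball.py
```

```text
t: 22.1
eef_pos: [541.0, -396.9, 56.3]
orientation: [1.0, -0.025, 0.0, 0.0]
contact_force: [-0.2, -0.3, 1.7]
finger_gap: 11.0
finger_force: 58.9
22.1 [ 541.  -396.9   56.3] [-0.2 -0.3  1.7] 10.996076193019634 58.8796466588974 yaw -0.051
```

```bash
python3 -m jog '0 0 0 0 0 -0.003 -1;0 0 0 0 0 -0.01 -1;0 0 0 0 0 -0.025 -1;0 0 0 0 0 -0.05 -1;0 0 0 0 0 -0.08 -1;0 0 0 0 0 -0.11 -1;0 0 0 0 0 -0.145 -1;0 0 0 0 0 -0.18 -1;0 0 0 0 0 -0.21 -1;0 0 0 0 0 -0.235 -1;0 0 0 0 0 -0.247 -1;0 0 0 0 0 -0.25 -1'
sed -i 's/2\.2\*b\[...,1\]/1.7*b[...,1]+10/;s/2\.2\*b\[...,0\]/1.7*b[...,0]+10/;s/>50/>40/' ball.py; python3 ball.py
```

```text
t: 23.45
eef_pos: [541.1, -397.1, 157.0]
orientation: [1.0, -0.025, 0.0, 0.0]
contact_force: [0.9, -1.3, -4.2]
finger_gap: 11.2
finger_force: 58.5
23.45 [ 541.1 -397.1  157. ] [ 0.9 -1.3 -4.2] 11.18814589386227 58.51383626461029 yaw -0.051
wrist ball [264. 244.] 39 off tool [ 4.2 10.6]
scene ball [356. 284.] 20 off tool [ 1.6 -1.4]
```

The tray is up at about 100 mm (4 N on the wrist) and the ball looks central. Next is a slow traverse to above the dark coaster.

```bash
python3 -m jog '0 0 0 -0.0003 -0.002 0 -1;0 0 0 -0.001 -0.007 0 -1;0 0 0 -0.0025 -0.016 0 -1;0 0 0 -0.0045 -0.029 0 -1;0 0 0 -0.007 -0.046 0 -1;0 0 0 -0.010 -0.066 0 -1;0 0 0 -0.0135 -0.086 0 -1;0 0 0 -0.0165 -0.106 0 -1;0 0 0 -0.0195 -0.126 0 -1;0 0 0 -0.023 -0.146 0 -1;0 0 0 -0.026 -0.166 0 -1;0 0 0 -0.029 -0.186 0 -1'
for i in 1; do python3 -m jog '0 0 0 -0.003 -0.02 0 -1;0 0 0 -0.006 -0.04 0 -1;0 0 0 -0.0095 -0.06 0 -1;0 0 0 -0.0125 -0.08 0 -1;0 0 0 -0.0155 -0.1 0 -1;0 0 0 -0.019 -0.12 0 -1;0 0 0 -0.022 -0.14 0 -1;0 0 0 -0.025 -0.16 0 -1;0 0 0 -0.028 -0.18 0 -1;0 0 0 -0.0315 -0.2 0 -1;0 0 0 -0.0345 -0.22 0 -1;0 0 0 -0.0375 -0.24 0 -1'; done
python3 ball.py
```

```text
t: 24.8
eef_pos: [533.1, -321.3, 156.2]
orientation: [1.0, -0.025, 0.0, 0.0]
contact_force: [-0.2, -0.3, -4.1]
finger_gap: 11.2
finger_force: 58.5
t: 26.0
eef_pos: [523.0, -224.7, 156.2]
orientation: [1.0, -0.025, 0.0, 0.0]
contact_force: [1.0, 0.5, -4.3]
finger_gap: 11.0
finger_force: 58.5
26.0 [ 523.  -224.7  156.2] [ 1.   0.5 -4.3] 10.95952333085876 58.4658408164978 yaw -0.051
wrist ball [264. 242.] 13 off tool [ 4.9 11.8]
wrist ball [264. 249.] 5 off tool [ 0.4 12.1]
scene ball [296. 247.] 13 off tool [0.3 4.4]
```

```bash
python3 -m jog '0 0 0 -0.003 -0.02 0 -1;0 0 0 -0.006 -0.04 0 -1;0 0 0 -0.0095 -0.06 0 -1;0 0 0 -0.0125 -0.08 0 -1;0 0 0 -0.0155 -0.1 0 -1;0 0 0 -0.019 -0.12 0 -1;0 0 0 -0.022 -0.14 0 -1;0 0 0 -0.025 -0.16 0 -1;0 0 0 -0.028 -0.18 0 -1;0 0 0 -0.0315 -0.2 0 -1;0 0 0 -0.0345 -0.22 0 -1;0 0 0 -0.0375 -0.24 0 -1'
python3 -m jog '0 0 0 -0.003 -0.02 0 -1;0 0 0 -0.006 -0.04 0 -1;0 0 0 -0.0095 -0.06 0 -1;0 0 0 -0.0125 -0.08 0 -1;0 0 0 -0.0155 -0.1 0 -1;0 0 0 -0.019 -0.12 0 -1;0 0 0 -0.0215 -0.138 0 -1;0 0 0 -0.024 -0.153 0 -1;0 0 0 -0.026 -0.165 0 -1;0 0 0 -0.0275 -0.174 0 -1;0 0 0 -0.0285 -0.18 0 -1;0 0 0 -0.029 -0.183 0 -1'
python3 ball.py
```

```text
t: 27.35
eef_pos: [512.9, -128.1, 156.2]
orientation: [1.0, -0.025, 0.0, 0.0]
contact_force: [0.2, -0.7, -3.8]
finger_gap: 10.6
finger_force: 58.5
t: 28.55
eef_pos: [505.1, -54.9, 156.2]
orientation: [1.0, -0.025, 0.0, 0.0]
contact_force: [0.4, -0.4, -4.0]
finger_gap: 10.7
finger_force: 58.6
28.55 [505.1 -54.9 156.2] [ 0.4 -0.4 -4. ] 10.72285478718382 58.55285704135895 yaw -0.051
wrist ball [265. 244.] 6 off tool [ 4.3 10.4]
scene ball [247. 216.] 6 off tool [0.7 3. ]
scene ball [250. 216.] 4 off tool [ 7.1 -1.4]
```

```bash
python3 -m jog '0 0 -0.01 0 0 0 -1;0 0 -0.03 0 0 0 -1;0 0 -0.07 0 0 0 -1;0 0 -0.13 0 0 0 -1;0 0 -0.21 0 0 0 -1;0 0 -0.3 0 0 0 -1;0 0 -0.39 0 0 0 -1;0 0 -0.48 0 0 0 -1;0 0 -0.57 0 0 0 -1;0 0 -0.66 0 0 0 -1;0 0 -0.75 0 0 0 -1;0 0 -0.84 0 0 0 -1'
python3 -m jog '0 0 -0.09 0 0 0 -1;0 0 -0.18 0 0 0 -1;0 0 -0.27 0 0 0 -1;0 0 -0.36 0 0 0 -1;0 0 -0.45 0 0 0 -1;0 0 -0.54 0 0 0 -1;0 0 -0.63 0 0 0 -1;0 0 -0.72 0 0 0 -1;0 0 -0.81 0 0 0 -1;0 0 -0.88 0 0 0 -1;0 0 -0.93 0 0 0 -1;0 0 -0.96 0 0 0 -1'
python3 -m jog '0 0 -0.04 0 0 0 -1;0 0 -0.07 0 0 0 -1;0 0 -0.09 0 0 0 -1;0 0 -0.105 0 0 0 -1;0 0 -0.115 0 0 0 -1;0 0 -0.12 0 0 0 -1;0 0 -0.12 0 0 0 -1;0 0 -0.12 0 0 0 -1;0 0 -0.12 0 0 0 -1;0 0 -0.12 0 0 0 -1'
python3 ball.py
python3 - <<'E'
from h import *
im,C=shot("top"); cv2.imwrite("pics/t9.png",im)
o=rectify(im,C,400,620,-210,90,100,2); s,_=shot("scene"); s2=cv2.resize(s[140:340,160:360],None,fx=2,fy=2.2)
# numbers only: board outline in the top picture
h=cv2.cvtColor(im,cv2.COLOR_BGR2HSV); r=cv2.minAreaRect(cv2.convexHull(np.argwhere((h[170:300,200:370,1]>70))[:,::-1].astype(np.float32)))
print(r); cv2.imwrite("pics/fin.png",np.hstack([o[:440],s2[:440]])); print(np.hstack([o[:440],s2[:440]]).shape)
E
```

```text
t: 29.9
eef_pos: [505.1, -55.2, 156.2]
orientation: [0.954, 0.301, -0.0, 0.0]
contact_force: [-0.4, 0.3, -5.0]
finger_gap: 10.7
finger_force: 58.5
t: 31.1
eef_pos: [505.1, -55.2, 156.2]
orientation: [0.776, 0.63, -0.0, -0.0]
contact_force: [0.6, -0.2, -2.7]
finger_gap: 10.8
finger_force: 58.5
t: 32.1
eef_pos: [505.1, -55.0, 156.2]
orientation: [0.746, 0.666, 0.0, 0.0]
contact_force: [0.1, -0.2, -3.6]
finger_gap: 10.9
finger_force: 58.5
32.1 [505.1 -55.  156.2] [ 0.1 -0.2 -3.6] 10.929416076178542 58.53278696537018 yaw 1.457
wrist ball [282. 152.] 4 off tool [ 7.5 57.7]
wrist ball [264. 244.] 23 off tool [-9.8  3.7]
scene ball [246. 216.] 9 off tool [-2.2  3.7]
((101.49998474121094, 88.99999237060547), (134.99996948242188, 79.99998474121094), -0.0)
(440, 1000, 3)
```

```bash
python3 -m jog '0 0 0 0 0 0 -1;0 0 0 0 0 0 -1;0 0 0 0 0 0 -1;0 0 0 0 0 0 -1;0 0 0 0 0 0 -1;0 0 0 0 0 0 -1;0 0 0 0 0 0 -1;0 0 0 0 0 0 -1'; python3 ball.py
python3 - <<'E'
from h import *
from scipy.optimize import least_squares
im,C=shot("wrist"); p,M=tool(); b=cv2.GaussianBlur(im,(3,3),0).astype(int)
W=C[2]; T=np.eye(4);T[:3,:3]=M;T[:3,3]=p; W2=W@T
a=np.linspace(0,2*np.pi,90)
def ring(c,rx,ry):
    P=np.c_[23*np.cos(a),23*np.sin(a),0*a]; P=P@R.from_rotvec([rx,ry,0]).as_matrix().T+[c[0],c[1],50.5]
    return cv2.projectPoints(P,cv2.Rodrigues(W2[:3,:3])[0],W2[:3,3],C[0],C[1])[0][:,0]
q=ring((0,0),0,0); print("pred",q.min(0),q.max(0))
m=(b[...,0]-b[...,2]>12); g=np.zeros(m.shape,bool); x0,y0=(q.min(0)-15).astype(int);x1,y1=(q.max(0)+15).astype(int); g[y0:y1,x0:x1]=1
ys,xs=np.nonzero(m&g); print(len(xs), xs.min(),xs.max(),ys.min(),ys.max()); pts=np.c_[xs,ys].astype(float)
from scipy.spatial import cKDTree
f=lambda v:cKDTree(ring(v[:2],v[2],v[3])).query(pts)[0]
r=least_squares(f,[0,0,0,0],loss="soft_l1",diff_step=1e-3,x_scale=[1,1,.02,.02]); print("centre mm",r.x[:2],"tilt",r.x[2:],"res",f(r.x).mean())
# board edges fit through the wooden mask in the wrist picture, level assumption
h=cv2.cvtColor(im,cv2.COLOR_BGR2HSV)
E
```

```text
t: 33.15
eef_pos: [505.1, -55.0, 156.2]
orientation: [0.746, 0.666, -0.0, -0.0]
contact_force: [-0.3, -0.5, -4.0]
finger_gap: 10.9
finger_force: 58.5
33.15 [505.1 -55.  156.2] [-0.3 -0.5 -4. ] 10.883496849635133 58.532286286354065 yaw 1.457
wrist ball [264. 240.] 5 off tool [-9.5  6.7]
wrist ball [264. 246.] 12 off tool [-9.9  2.4]
scene ball [246. 216.] 8 off tool [-2.8  2.9]
pred [245.00212704 207.85925383] [317.2606368  274.56179804]
391 245 319 212 268
centre mm [-0.32016575  0.49524352] tilt [0.0024289  0.06201644] res 1.0481918660866263
```

The ring is centred, but it constrains the tilt along the bar only weakly. I'll check the level with the board's corners instead.

Run:
```python
from h import *
from scipy.optimize import least_squares
im,C=shot("wrist"); p,M=tool(); T=np.eye(4);T[:3,:3]=M;T[:3,3]=p; W2=C[2]@T
pr=lambda P:cv2.projectPoints(np.float64(P).reshape(-1,1,3),cv2.Rodrigues(W2[:3,:3])[0],W2[:3,3],C[0],C[1])[0][:,0]
def pts(ry,x,y): return (R.from_rotvec([0,ry,0]).as_matrix()@np.array([x,y,72.3-30.]))  # top of board: 42.3 ahead of TCP, turn about TCP
for ry in(-.06,0,.06): print(ry,[pr(pts(ry,x,s*54))[0].round(1).tolist() for x in(78,50,20,-20) for s in(-1,1)])
b=cv2.GaussianBlur(im,(5,5),0).astype(int); d=b[...,2]-b[...,0]
for x in(76,65,50,35,20,0,-20):
    (u0,r0),(u1,_)=pr(pts(0,x,-54))[0],pr(pts(0,x,54))[0]; r=int(round(r0)); out=[]
    for u in(u0,u1):
        k=np.arange(int(u)-16,int(u)+17); k=k[(k>=1)&(k<559)]; g=np.abs(d[r,k+1]-d[r,k-1]); out.append((round(float(u),1),int(k[g.argmax()]),int(g.max())))
    print(x,r,out,"width ratio",(out[1][1]-out[0][1])/(u1-u0))
col=[]
for v in(-35,-25,25,35,45):
    u,r=pr(pts(0,80,v))[0]; k=np.arange(max(2,int(r)-20),int(r)+20); g=np.abs(d[k+1,int(u)]-d[k-1,int(u)]); print("edge x=80",round(r,1),k[g.argmax()],g.max())
```

```text
-0.06 [[183.1, 119.3], [378.6, 119.2], [187.1, 170.1], [374.8, 170.0], [191.0, 220.3], [371.1, 220.2], [195.6, 281.2], [366.7, 281.2]]
0 [[180.2, 114.5], [381.4, 114.3], [185.3, 166.5], [376.6, 166.3], [190.1, 216.8], [372.0, 216.7], [195.8, 276.7], [366.5, 276.6]]
0.06 [[177.1, 109.9], [384.4, 109.7], [183.3, 163.1], [378.5, 162.9], [189.1, 213.5], [372.9, 213.4], [195.8, 272.2], [366.4, 272.2]]
76 118 [(180.6, 182, 28), (381.1, 381, 29)] width ratio 0.9928471426705927
65 139 [(182.6, 184, 28), (379.1, 379, 30)] width ratio 0.9925821981404973
50 166 [(185.3, 187, 26), (376.6, 377, 34)] width ratio 0.9931510974628291
35 192 [(187.7, 189, 23), (374.2, 375, 33)] width ratio 0.9975625534201576
20 217 [(190.1, 191, 9), (372.0, 372, 32)] width ratio 0.9952483089238442
0 248 [(193.0, 194, 8), (369.1, 369, 32)] width ratio 0.9936526505948717
-20 277 [(195.8, 197, 19), (366.5, 367, 36)] width ratio 0.9955681281477577
edge x=80 110.6 111 28
edge x=80 110.6 111 34
edge x=80 110.5 111 37
edge x=80 110.5 111 40
edge x=80 110.4 111 36
```

The board edges match a level tray within 1 px, so the tilt is under 0.01 rad. I'm handing in.

```bash
python3 -c "
from cell import arm
print(arm.job_done())"
```

```text
the job is handed in; nothing more can be done
None
```

I handed the job in at about 33 s; the hand-in returned no verdict. The last measurements have the coasters in line within about 2 mm with 2 cm gaps, and the tray held level along the row about 10 cm over the dark one (centred within a few mm), with the ball about 4 mm from the middle of the dish.

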